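# Tare the counter scale for the blue jar

## Robot

A 6-joint arm with a two-finger parallel gripper is mounted at the origin on the work surface. World frame = base frame: x ahead of the robot, y to its left, z up, the work surface at z = 0. Lengths are in m, angles in rad, forces in N, time in s.
With the tool pointing down it reaches from about 0.3 to 0.75 m from the base axis. Payload 8.5 kg.
Tool frame: the origin (TCP) lies at the very end of the fingers, on their centre line; the grasp point (between the pads) lies 19 mm behind it (env.grip_depth is the z of the grasp point in the tool frame, in m); z points along the fingers, y is the line along which they close (so a half turn about z gives the same grasp; the last joint's range is limited). The gripper opens to 88 mm and grips with 3 to 60 N. Pads are 18 mm wide; open, the fingers measure 123 mm over their backs; the gripper's body (75 mm by 187 mm) begins 45 mm behind the grasp point.
Start: joints at [1.019, 0.381, 1.297, -0, 1.464, -0.215], TCP at [0.182, 0.519, 0.201] pointing down, gripper open.
Joint ranges: [-3.11, 3.11], [-0.89, 2.33], [0.22, 2.48], [-1.42, 4.56], [0.17, 2.85], [-2.88, 2.88]. Speed limits (rad/s): [2.39, 2.39, 3.14, 3.14, 3.14, 3.14].

## Interface

Orientations are given as a unit quaternion [x, y, z, w].
In Python, from station import status, eyes, hand_in, env gives the robot as it stands. The module is installed in compiled form; this text tells all that it offers.
- The arm moves only by the tool send_rows, never from a script. Its argument "motion" is text: rows parted by semicolons, each of 5 numbers parted by spaces: the finger opening in cm, from 0 to 8.81, then the shift along the tool's x, y, z in cm, then the turn about the tool's z in degrees. A call has 1 to 8 rows; each row is the pose to reach, as a shift and turn from the pose commanded when the call began, along the tool's axes at that moment; what a row does not reach only later rows make up. A row lasts 1/8 s, in which the tool goes at most 62.5 mm and 10.7 degrees, less where a joint would pass 70% of its speed; a pose out of reach is approached as far as the arm can. A call with a gripper value outside its range is refused whole. The fingers move at their own pace and stop on an object; "squeeze" is the grip in N (left out, the last holds). Time passes only in rows, so rows that repeat a pose let the fingers close. It gives the time, the measured TCP pose, the force, the opening and the grip force at its end, in the units of the state.
- status.sense(): the state, without advancing time (a new reading comes with each control period).
- eyes.get_image(name): name is "scene" or "top"; returns (picture, depth): 420x560x3 uint8, blue, green, red; 420x560 float32, m along the optical axis (not along the pixel's ray), 0 where there is no reading.
- eyes.camera_info(name): a dict with "K" (3x3 intrinsics, pixels), "dist" ([k1, k2, p1, p2, k3] as OpenCV has them; the pictures are not rectified), "pose" (4x4, takes a point from camera to world coordinates). Camera axes: x right, y up, looking along -z (the intrinsics and any distortion apply to the point x, -y, -z); pixel columns grow to the right and rows downward; lengths in m; the calibration is good to about 2 mm. A picture is of the moment at which its call begins. camera_info takes no time and is no camera call.
- hand_in(): hands the job in; it is judged then, once.
The state is a dict: "clock": time; "qpos": joint angles; "joint_velocities": joint speeds; "joint_efforts": joint torques, N m; "tool_pos": TCP position; "tcp_rot": TCP orientation; "force": force on the tool from outside, world axes, zero at the start; "torque": the same for the moment, N m; "gripper_width": finger opening in m; "gripper_force": force on a finger pad.
Only numpy, scipy, OpenCV 4.12 (cv2) and the standard library are available. Lean on these libraries where they do the work, as an engineer would, in place of code of your own. Each camera call takes 0.05 s, during which the arm holds its last target. There are 200 camera calls.

## Task

Ribbon ends are going to be sold by weight in the blue jar, so tare the counter scale for it: stand the blue jar upright in the middle of the scale's round plate, setting it down gently, and with it standing there turn the black tare knob until the tip of the red pointer rests on the dial's wide blue zero mark. Leave the jar on the plate and the other goods where they are.

Things in the scene. Friction and masses are not known exactly. Their poses are not given: they have to be found in the camera images.
- jar: cobalt blue stoneware jar, open at the top: a straight cylinder 62 mm across, 110 mm tall, wall 5 mm, 0.3 to 0.52 kg (differs each time); origin at the centre of its underside, z up its axis. It starts upright on the table in one of three places: the blue one of three pot-like things (the others are a white canister with wooden lid and a terracotta pot)
- scale: mint green counter scale, fixed, 260 mm deep (x), 240 mm wide (y), origin at the centre of its underside, z up, front = its -x side. The front panel slopes up and back at 25 degrees from level (outward normal in this frame (-0.423, 0, 0.906)), with the dial on its left (+y) and the tare knob on its right (-y). Behind it a flat housing 103 mm high carries the raised weighing plate
- plate_top (a point): centre of the top of the round steel weighing plate: 124 mm across, 6 mm thick, no rim, 140 mm above the table when empty, 65 mm behind the scale's origin (+x of the scale). It is sprung and sinks straight down 1 mm per N (3 to 5 mm under the jar) without tilting
- platform (a joint): sink of the weighing plate in m: 0 when empty, grows as it is loaded, stop at 0.020. Sinking turns the white dial card anticlockwise (seen facing the panel), 0.175 rad per mm. Slamming or pressing the plate past 0.016 m (16 N) is mishandling
- knob_grip (a point): point on the axis of the black fluted tare knob at the height to grip it, in the scale's frame (-0.0476, -0.085, 0.1132), 29 mm out from the panel. The knob is a cylinder 42 mm across, 30 mm tall, on an 8 mm boss; its end is 9 mm beyond this point. z points out along its axis, the panel's normal; x and y turn with the knob. The dial's rim, 9.5 mm proud, begins 58 mm to the left of the axis
- tare_knob (a joint): angle of the tare knob in rad, growing clockwise seen facing the panel, travel -5 to 5; stays where it is left (friction 0.04 N m). It carries the red pointer round the same way, 0.4 rad of pointer per rad of knob. With the jar on, the zero mark stands up to 1.1 rad anticlockwise of the pointer, so turn the knob anticlockwise (falling values), up to 2.8 rad, in more than one grasp
- needle_tip (a point): tip of the red pointer, 50 mm from the dial's centre, under a clear lens; moved by the tare knob only. It starts pointing nearly straight up the slope, within 0.14 rad to either side
- dial_center (a point): centre of the dial, on the axis of card and pointer, in the plane of the pointer. The white card (116 mm across, 50 graduations of 7.2 degrees) turns with the load; the red pointer turns with the tare knob
- zero_mark (a point): point of the card's zero mark where the pointer's tip belongs, 50 mm from the dial's centre, in the plane of the pointer. The mark is a blue bar 6 mm wide, much wider than the other graduations. Straight up the slope with the plate empty; with the jar on, 0.5 to 1 rad anticlockwise of that; settles within half a second
- canister: white ceramic canister with wooden lid and knob, 68 mm across, 138 mm tall; leave alone; origin at the centre of its underside
- pot: small empty terracotta flower pot, 68 mm across, 90 mm tall; leave alone; origin at the centre of its underside
- goblet_red: ruby glass goblet, 70 mm across, 170 mm tall; leave alone; origin at the centre of its foot
- goblet_green: green glass goblet, 70 mm across, 170 mm tall; leave alone; origin at the centre of its foot
- goblet_blue: blue glass goblet, 70 mm across, 170 mm tall; leave alone; origin at the centre of its foot
- bear: white china bear, 80 mm across, 120 mm tall; leave alone; origin at the centre of its underside
- saucers: stack of blue and white saucers, 136 mm across, 40 mm high; leave alone; origin at the centre of its underside
Things that resemble listed ones, but are neither listed nor needed, are in the scene too. Leave any yellow look-alike of the jar alone.

How it is judged:
On the way, in this order (a step that is already met when the one before it is completed fails the run):
1. the blue jar stands on the plate, let go (horizontal distance between jar and plate_top below 0.025 m and z of jar in the frame of plate_top between -0.004 and 0.006 m and angle between jar's own z axis and vertical below 0.08 rad and contact force between the fingers and jar below 0.1 N and linear speed of jar below 0.02 m/s), for 0.3 s.
2. the pointer is brought to the zero mark with the jar on the plate (all of step 1 and distance between needle_tip and zero_mark below 0.003 m), for 0.2 s.
At the end, for the whole second after the job is handed in: The blue jar stands upright (within 0.08 rad) and at rest on the plate, its centre within 25 mm of the plate's centre, let go of, and the red pointer's tip is within 3 mm of the zero mark's point (half the mark's width) (all of step 2 and angular speed of jar below 0.1 rad/s); the robot touches nothing.
It fails at once if a goblet is disturbed (moved more than 30 mm or tipped) (distance of any of goblet_red, goblet_green, goblet_blue from where it was at the start of the episode above 0.03 m or angle between any of goblet_red, goblet_green, goblet_blue's own z axis and vertical above 0.35 rad).
It fails at once if the canister or the pot is disturbed (moved more than 30 mm or tipped) (distance of any of canister, pot from where it was at the start of the episode above 0.03 m or angle between any of canister, pot's own z axis and vertical above 0.35 rad).
It fails at once if the bear or the saucers is disturbed (moved more than 30 mm or tipped) (distance of any of bear, saucers from where it was at the start of the episode above 0.03 m or angle between any of bear, saucers's own z axis and vertical above 0.35 rad).
It fails at once if the jar is tipped over (angle between jar's own z axis and vertical above 0.6 rad).
It fails at once if the plate is slammed or pressed down past 16 mm (value of joint platform above 0.016 m).
It also fails if it takes over 72 s, if anything falls off the work surface, if the arm or the gripper's body presses on something with over 40 N, if the wrist force passes 120 N, or if a joint passes its speed limit or range.

## Working session

There is one attempt and no reset: what is moved stays moved. The work goes in short steps, Python scripts to look and compute and a tool call to move; the robot and the scene stay as the last step left them, time stands still between calls to the robot, and variables do not carry over. Pictures are saved under pics/ and viewed, at most 10 in all, crops included, and the job is handed in when it is done.

Besides the shell and the picture viewer there is one more tool, called after ">>>" in YAML: its name, and indented under it one key for each argument. send_rows: Moves the arm, as the interface text tells. Its arguments: {"type":"object","properties":{"motion":{"type":"string"},"squeeze":{"type":"number"}},"required":["motion"]}

```bash
mkdir -p pics
cat > h.py <<'E'
import numpy as np,cv2
from scipy.spatial.transform import Rotation as R
from station import status,eyes,hand_in,env
def look(n,f):
    im,d=eyes.get_image(n); cv2.imwrite('pics/'+f+'.png',im); np.savez('pics/'+f,im=im,d=d); return im,d
def pts(n,uv,z):
    c=eyes.camera_info(n);uv=np.asarray(uv,float).reshape(-1,1,2)
    p=cv2.undistortPoints(uv,np.array(c['K']),np.array(c['dist'])).reshape(-1,2)
    z=np.asarray(z,float).reshape(-1); P=np.c_[p[:,0]*z,-p[:,1]*z,-z,np.ones(len(z))]
    return (P@np.array(c['pose']).T)[:,:3]
def cloud(n,d):
    h,w=d.shape;u,v=np.meshgrid(np.arange(w),np.arange(h))
    return pts(n,np.c_[u.ravel(),v.ravel()],d.ravel()).reshape(h,w,3)
E
python3 - <<'E'
from h import *
a,_=look('scene','s0');b,_=look('top','t0')
for n in('scene','top'):
    c=eyes.camera_info(n);print(n,np.round(c['pose'],3).tolist(),np.round(c['K'],0).tolist())
print(status.sense())
E
```

```text
scene [[-0.138, -0.647, 0.75, 1.259], [0.99, -0.088, 0.106, 0.108], [-0.003, 0.758, 0.653, 0.76], [0.0, 0.0, 0.0, 1.0]] [[384.0, 0.0, 280.0], [0.0, 384.0, 212.0], [0.0, 0.0, 1.0]]
top [[0.007, 0.994, -0.112, 0.372], [-1.0, 0.006, -0.009, -0.022], [-0.009, 0.112, 0.994, 1.379], [0.0, 0.0, 0.0, 1.0]] [[451.0, 0.0, 280.0], [0.0, 451.0, 220.0], [0.0, 0.0, 1.0]]
{'clock': 0.1, 'qpos': array([ 1.01872120e+00,  3.81093160e-01,  1.29816914e+00, -1.93326094e-05,
        1.46359204e+00, -2.15286711e-01]), 'joint_velocities': array([-0.00014863, -0.00069614, -0.00342961, -0.00038536,  0.00154494,
       -0.00073599]), 'joint_efforts': array([ 2.70914745e-03, -4.38651109e+01, -2.24909949e+01,  7.14212889e-02,
        3.42376856e-02, -7.12141309e-05]), 'tool_pos': array([0.18158856, 0.51883529, 0.20002392]), 'tcp_rot': array([ 1.67598430e-01,  9.85855146e-01, -5.88575375e-04, -2.27236655e-04]), 'force': array([-0.1169485 ,  0.50596944,  1.09047162]), 'torque': array([-0.02522161,  0.00646595,  0.01918679]), 'gripper_force': 0.0, 'gripper_width': 0.08833321816331328}
```

View pics/s0.png

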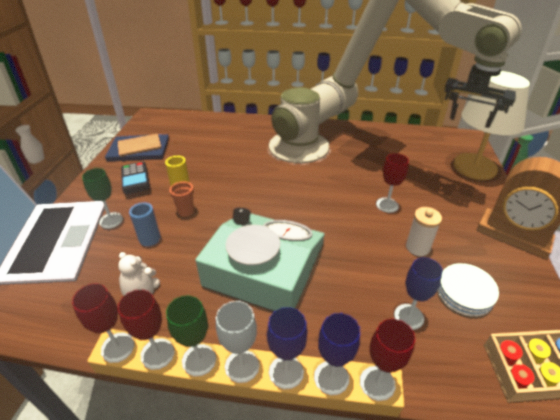

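View pics/t0.png

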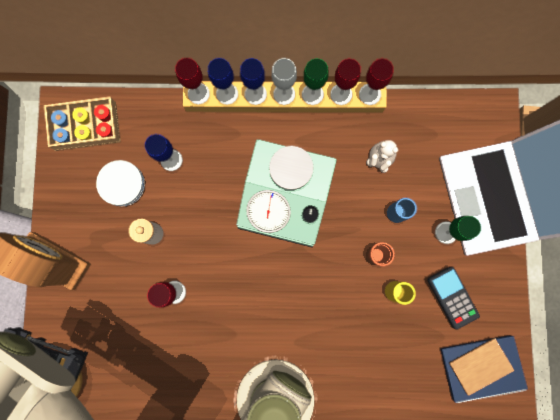

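The scene view shows the scale near (262,258). In the top view the blue jar is at (404,209), the plate at (291,168), the dial at (268,211) and the knob at (310,214). The terracotta pot at (381,254) is close to the jar.

Run:
```python
from h import *
z=np.load('pics/t0.npz');im,d=z['im'],z['d'];C=cloud('top',d)
h=cv2.cvtColor(im,cv2.COLOR_BGR2HSV)
def reg(m,box):
    u0,v0,u1,v1=box;k=np.zeros(d.shape,bool);k[v0:v1,u0:u1]=1;return C[k&m&(d>0)]
# jar: rim pts
p=reg(np.ones_like(d,bool),(385,190,425,230));r=p[p[:,2]>0.10]
def circ(q): # algebraic circle
    s=np.linalg.lstsq(np.c_[2*q[:,:2],np.ones(len(q))],(q[:,:2]**2).sum(1),rcond=None)[0];return s[:2],np.sqrt(s[2]+s[:2]@s[:2])
print('jar rim',circ(r),r[:,2].mean(),len(r),(r.min(0)+r.max(0))/2)
p=reg(np.ones_like(d,bool),(262,142,320,196));r=p[(p[:,2]>0.125)]
pm=cv2.minEnclosingCircle(r[:,:2].astype(np.float32));print('plate',pm,r[:,2].mean(),r.mean(0))
p=reg(h[...,2]<60,(298,200,324,228));print('knob',p.mean(0),p.min(0),p.max(0),len(p))
# scale outline: mint top pts
m=(h[...,0]>60)&(h[...,0]<95)&(h[...,1]>40)&(h[...,2]>90)
p=reg(m,(230,130,345,250));hs=p[abs(p[:,2]-.103)<.006]
print('housing rect',cv2.minAreaRect(hs[:,:2].astype(np.float32)))
print('all rect',cv2.minAreaRect(p[p[:,2]>.02][:,:2].astype(np.float32)))
for n,b in dict(pot=(365,238,400,270),yel=(388,278,420,308),bear=(365,135,402,175),gob=(430,212,484,246),can=(125,215,165,248)).items():
    p=reg(np.ones_like(d,bool),b);p=p[p[:,2]>.03];print(n,p.min(0).round(3),p.max(0).round(3))
a=cv2.resize(im[130:260,220:350],None,fx=4.5,fy=4.5,interpolation=cv2.INTER_CUBIC);cv2.imwrite('pics/z0.png',a)
```

```text
jar rim (array([ 0.55265038, -0.36268859]), np.float64(0.027681809808880076)) 0.10774104679444879 135 [ 0.55298339 -0.36258417  0.10741489]
plate ((0.6628110408782959, -0.040423683822155), 0.062098126858472824) 0.13914188955387524 [ 0.66216629 -0.03999414  0.13914189]
knob [ 0.53305158 -0.09311302  0.11958039] [ 0.51327702 -0.11329409  0.10265295] [ 0.55692241 -0.07414379  0.13189442] 155
housing rect ((0.608325719833374, 0.0029865503311157227), (0.27472352981567383, 0.13349035382270813), 46.356014251708984)
all rect ((0.5999643802642822, -0.023300036787986755), (0.23576229810714722, 0.2561100721359253), 76.1772232055664)
pot [ 0.392 -0.332  0.03 ] [ 0.458 -0.267  0.096]
yel [ 0.287 -0.382  0.03 ] [ 0.347 -0.321  0.115]
bear [ 0.677 -0.351  0.033] [ 0.761 -0.28   0.123]
gob [ 0.46  -0.546  0.031] [ 0.526 -0.478  0.177]
can [0.451 0.348 0.032] [0.517 0.414 0.143]
```

View pics/z0.png

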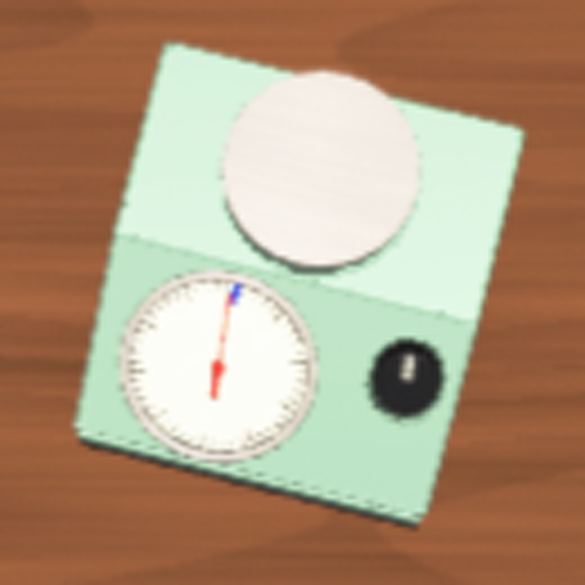

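The crop shows the dial with the pointer nearly on the blue zero mark, and the knob to its right. The scale's yaw is about -13.8°.

```bash
cat >> h.py <<'E'
def to(x,y,z,phi,s=None):
    s=s or status.sense();M=R.from_quat(s['tcp_rot']).as_matrix()
    d=M.T@(np.array([x,y,z])-s['tool_pos'])*100
    cur=np.degrees(np.arctan2(M[1,1],M[0,1]));t=(cur-phi+180)%360-180
    print('t',round(s['clock'],2),'shift',d.round(2),'turn',round(t,1),'phi',round(cur,1),'q6',s['qpos'][5].round(2),'F',s['force'].round(1))
E
python3 -c "
from h import *
to(.553,-.363,.24,-22); to(.553,-.363,.066,-22)"
```

```text
t 0.1 shift [-64.19 -70.96  -3.93] turn 92.7 phi 70.7 q6 -0.22 F [-0.1  0.5  1.1]
t 0.1 shift [-64.2  -70.94  13.47] turn 92.7 phi 70.7 q6 -0.22 F [-0.1  0.5  1.1]
```

>>> send_rows:
  motion: "8.8 0 0 -4 0; 8.8 -32 -35 -4 46;8.8 -32 -35 -4 46;8.8 -32 -35 -4 46;8.8 -64 -71 -4 92;8.8 -64 -71 -4 92;8.8 -64 -71 -4 92;8.8 -64 -71 -4 92"
  squeeze: 15

```text
clock: 1.1
tool_pos: [0.3519, 0.114, 0.2406]
tcp_rot: [0.736, 0.677, 0.0, 0.0]
force: [0.7, 1.1, 0.1]
gripper_width: 0.0878
gripper_force: 0.0
```

```bash
python3 -c "
from h import *
to(.553,-.363,.24,-22); to(.553,-.363,.066,-22)"
```

```text
t 1.1 shift [-45.83  24.07   0.06] turn 17.2 phi -4.8 q6 0.07 F [0.7 1.1 0.1]
t 1.1 shift [-45.83  24.07  17.46] turn 17.2 phi -4.8 q6 0.07 F [0.7 1.1 0.1]
```

>>> send_rows:
  motion: "8.8 -45.8 24 0 17;8.8 -45.8 24 0 17;8.8 -45.8 24 0 17;8.8 -45.8 24 0 17;8.8 -45.8 24 0 17;8.8 -45.8 24 0 17;8.8 -45.8 24 0 17;8.8 -45.8 24 0 17"

```text
clock: 2.1
tool_pos: [0.5487, -0.3457, 0.2401]
tcp_rot: [0.827, 0.563, -0.0, -0.0]
force: [0.2, 0.2, 0.8]
gripper_width: 0.0881
gripper_force: 0.0
```

>>> send_rows:
  motion: "8.8 0 0 0 0;8.8 0 0 0 0;8.8 0 0 0 0"

```text
clock: 2.48
tool_pos: [0.5482, -0.3425, 0.2413]
tcp_rot: [0.826, 0.563, 0.0, 0.0]
force: [0.2, 0.7, 0.3]
gripper_width: 0.0882
gripper_force: 0.0
```

```bash
python3 -c "
from h import *
to(.553,-.363,.24,-22); to(.553,-.363,.066,-22)"
```

```text
t 2.48 shift [-1.73  1.2   0.13] turn 0.6 phi -21.4 q6 -0.37 F [0.2 0.7 0.3]
t 2.48 shift [-1.73  1.19 17.53] turn 0.6 phi -21.4 q6 -0.37 F [0.2 0.7 0.3]
```

>>> send_rows:
  motion: "8.8 -1.7 1.2 0 0.6;8.8 -1.7 1.2 0 0.6;8.8 -1.7 1.2 5 0.6;8.8 -1.7 1.2 10 0.6;8.8 -1.7 1.2 13 0.6;8.8 -1.7 1.2 15.5 0.6;8.8 -1.7 1.2 17.5 0.6;8.8 -1.7 1.2 17.5 0.6"

```text
clock: 3.48
tool_pos: [0.5526, -0.3624, 0.0648]
tcp_rot: [0.829, 0.559, -0.0, -0.001]
force: [0.1, 0.5, 0.8]
gripper_width: 0.088
gripper_force: 0.0
```

>>> send_rows:
  motion: "5.5 0 0 0 0;5.5 0 0 0 0;5.5 0 0 0 0;5.5 0 0 0 0;5.5 0 0 0 0"
  squeeze: 20

```text
clock: 4.1
tool_pos: [0.5537, -0.3642, 0.0663]
tcp_rot: [0.829, 0.559, 0.0, 0.001]
force: [1.6, -0.1, 5.1]
gripper_width: 0.0596
gripper_force: 20.0
```

>>> send_rows:
  motion: "5.5 0 0 -1 0;5.5 0 0 -4 0;5.5 0 0 -8 0;5.5 0 0 -12 0;5.5 0 0 -16 0;5.5 0 0 -18 0;5.5 0 0 -18 0;5.5 0 0 -18 0"

```text
clock: 5.1
tool_pos: [0.5527, -0.3636, 0.2438]
tcp_rot: [0.83, 0.558, -0.0, -0.002]
force: [-0.6, 0.1, -5.2]
gripper_width: 0.0596
gripper_force: 20.0
```

Run:
```python
from h import *
to(.663,-.040,.245,-22);to(.663,-.040,.245,-10)
im,d=look('scene','s1');C=cloud('scene',d)
h=cv2.cvtColor(im,cv2.COLOR_BGR2HSV)
m=(h[...,0]>100)&(h[...,0]<125)&(h[...,1]>90)&(d>0)&(np.linalg.norm(C[...,:2]-[.553,-.363],axis=2)<.06)&(C[...,2]>.08)
p=C[m];print(len(p),p.min(0),p.max(0),np.percentile(p[:,2],[1,2,98,99]))
```

```text
t 5.1 shift [34.14 -1.96 -0.08] turn -0.1 phi -22.1 q6 -0.37 F [-0.6  0.1 -5.2]
t 5.1 shift [34.14 -1.96 -0.08] turn -12.1 phi -22.1 q6 -0.37 F [-0.6  0.1 -5.2]
2 [ 0.52609344 -0.37550403  0.27377229] [ 0.52874384 -0.37267324  0.27802993] [0.27381486 0.27385744 0.27794478 0.27798736]
```

View pics/s1.png

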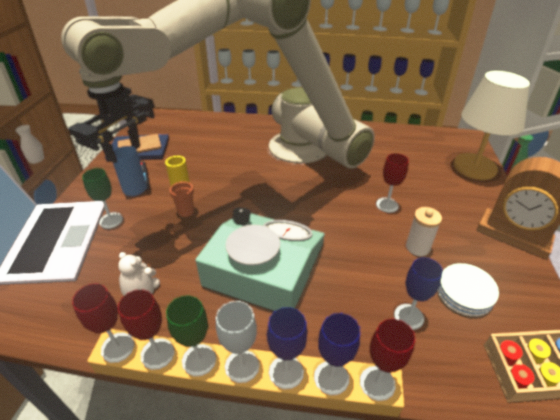

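The jar hangs upright in the fingers at (130,165), with its underside about 0.178 m up.

>>> send_rows:
  motion: "5.5 3 0 0 0;5.5 8 -0.5 0 0;5.5 13 -1 0 0;5.5 18 -1 0 0;5.5 23 -1.5 0 0;5.5 28 -2 0 0;5.5 32 -2 0 0;5.5 34.1 -2 0 0"

```text
clock: 6.15
tool_pos: [0.6631, -0.0387, 0.2443]
tcp_rot: [0.829, 0.559, -0.001, -0.001]
force: [0.1, -0.9, -4.1]
gripper_width: 0.0596
gripper_force: 20.0
```

>>> send_rows:
  motion: "5.5 0 0 0 0;5.5 0 0 0 0;5.5 0 0 0 0"

```text
clock: 6.52
tool_pos: [0.6626, -0.0421, 0.2455]
tcp_rot: [0.83, 0.558, -0.0, 0.0]
force: [0.7, -0.7, -4.4]
gripper_width: 0.0596
gripper_force: 20.0
```

Run:
```python
from h import *
to(.663,-.040,.2055,-22)
im,d=look('top','t1');C=cloud('top',d)
h=cv2.cvtColor(im,cv2.COLOR_BGR2HSV)
im,d=look('scene','s2');C=cloud('scene',d)
h=cv2.cvtColor(im,cv2.COLOR_BGR2HSV)
m=(h[...,0]>98)&(h[...,0]<125)&(h[...,1]>100)&(d>0)&(np.linalg.norm(C[...,:2]-[.663,-.04],axis=2)<.06)&(C[...,2]>.13)
p=C[m];print(len(p),p.min(0),p.max(0),np.percentile(p[:,2],[1,2,98,99]))
for lo in (.17,.19,.21,.23):
    q=p[(p[:,2]>lo)&(p[:,2]<lo+.02)]
    if len(q)>8: print(lo,len(q),cv2.fitEllipse is None,q[:,0].max(),(q[:,1].min()+q[:,1].max())/2)
```

```text
t 6.53 shift [ 0.21 -0.04  4.  ] turn -0.2 phi -22.2 q6 0.15 F [ 0.7 -0.7 -4.4]
1 [ 0.6903489  -0.02863493  0.2637095 ] [ 0.6903489  -0.02863493  0.2637095 ] [0.2637095 0.2637095 0.2637095 0.2637095]
```

>>> send_rows:
  motion: "5.5 0.2 0 1 0;5.5 0.2 0 2 0;5.5 0.2 0 2.8 0;5.5 0.2 0 3.3 0;5.5 0.2 0 3.7 0;5.5 0.2 0 4.0 0;5.5 0.2 0 4.0 0;5.5 0.2 0 4.0 0"

```text
clock: 7.62
tool_pos: [0.6638, -0.0387, 0.2059]
tcp_rot: [0.83, 0.558, 0.0, 0.0]
force: [-0.2, -0.5, -2.2]
gripper_width: 0.0596
gripper_force: 20.0
```

>>> send_rows:
  motion: "5.5 0 0 0.1 0;5.5 0 0 0.2 0;5.5 0 0 0.2 0;5.5 0 0 0.2 0"

```text
clock: 8.12
tool_pos: [0.6638, -0.0387, 0.2037]
tcp_rot: [0.83, 0.558, 0.0, 0.0]
force: [-1.2, -0.6, -0.1]
gripper_width: 0.0596
gripper_force: 20.0
```

>>> send_rows:
  motion: "5.5 0 0 0.05 0;5.5 0 0 0.05 0;6.3 0 0 0.05 0;6.8 0 0 0.05 0;7.5 0 0 0.05 0;8.8 0 0 0.05 0;8.8 0 0 0.05 0;8.8 0 0 0.05 0"

```text
clock: 9.12
tool_pos: [0.6637, -0.0387, 0.203]
tcp_rot: [0.83, 0.559, 0.0, -0.0]
force: [1.0, 0.2, 0.8]
gripper_width: 0.088
gripper_force: 0.0
```

>>> send_rows:
  motion: "8.8 0 0 -1 0;8.8 0 0 -3 0;8.8 0 0 -6 0;8.8 0 0 -9 0;8.8 0 0 -10 0;8.8 0 0 -10 0;8.8 0 0 -10 0"

```text
clock: 10.0
tool_pos: [0.6634, -0.0386, 0.3017]
tcp_rot: [0.83, 0.558, -0.001, -0.001]
force: [0.5, -0.2, -0.4]
gripper_width: 0.0878
gripper_force: 0.0
```

```bash
cat >> h.py <<'E'
O=np.array([.600,-.0233]);YAW=-13.8
def sc(x,y,z):
    a=np.radians(YAW);return np.r_[O+np.array([[np.cos(a),-np.sin(a)],[np.sin(a),np.cos(a)]])@[x,y],z]
n=np.array([-.4226,0,.9063])
def tcp(k=5): # tcp for grip k mm beyond knob_grip
    p=np.array([-.0476,-.085,.1132])+n*k/1000;w=sc(*p);w[2]-=.019;return w
E
python3 - <<'E'
from h import *
w=tcp();print(w)
# theta=-22: closing line phi=76.2-22 or -103.8-22
to(*w[:2],.30,76.2-22);to(*w[:2],.30,-103.8-22)
look('top','t2');im,d=look('scene','s3')
E
```

```text
[ 0.53144666 -0.0939882   0.0987315 ]
t 10.0 shift [-10.1  -10.15   0.19] turn -76.3 phi -22.1 q6 0.15 F [ 0.5 -0.2 -0.4]
t 10.0 shift [-10.1  -10.15   0.19] turn 103.7 phi -22.1 q6 0.15 F [ 0.5 -0.2 -0.4]
```

View pics/s3.png

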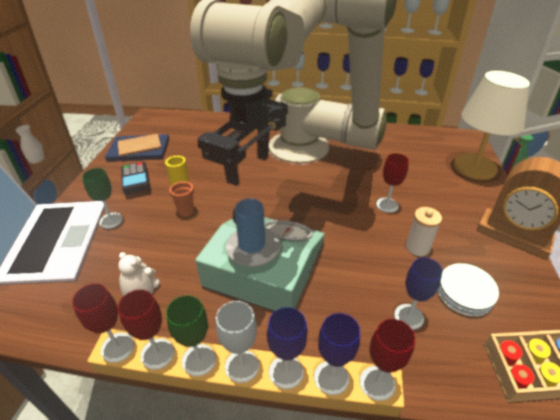

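The jar stands upright on the plate at (250,228). Now I'll move to the knob.

>>> send_rows:
  motion: "5.6 -3 -3 0 -10;5.6 -6 -6 0 -20;5.6 -9 -9 0 -30;5.6 -10.1 -10.1 0 -40;5.6 -10.1 -10.1 0 -50;5.6 -10.1 -10.1 0 -60;5.6 -10.1 -10.1 0 -70;5.6 -10.1 -10.1 0 -76"

```text
clock: 11.1
tool_pos: [0.5319, -0.0942, 0.3025]
tcp_rot: [0.308, 0.951, 0.0, -0.0]
force: [0.2, -0.3, 0.2]
gripper_width: 0.056
gripper_force: 0.0
```

>>> send_rows:
  motion: "5.6 0 0 0 0;5.6 0 0 0 0;5.6 0 0 0 0"

```text
clock: 11.48
tool_pos: [0.5321, -0.0942, 0.3029]
tcp_rot: [0.31, 0.951, 0.0, -0.0]
force: [0.2, 0.1, 0.5]
gripper_width: 0.0561
gripper_force: 0.0
```

Run:
```python
from h import *
w=tcp()
to(*w,76.2-22)
```

```text
t 11.47 shift [ 6.000e-02 -2.000e-02  2.042e+01] turn -0.4 phi 53.8 q6 -1.33 F [0.2 0.1 0.5]
```

>>> send_rows:
  motion: "5.6 0 0 5 0;5.6 0 0 10 0;5.6 0 0 14 0;5.6 0 0 17 0;5.6 0 0 19 0;5.6 0 0 20.4 0;5.6 0 0 20.4 0"

```text
clock: 12.35
tool_pos: [0.5319, -0.0942, 0.0986]
tcp_rot: [0.31, 0.951, 0.0, -0.001]
force: [0.2, 0.3, 0.0]
gripper_width: 0.056
gripper_force: 0.0
```

>>> send_rows:
  motion: "3.5 0 0 0 0;3.5 0 0 0 0;3.5 0 0 0 0;3.5 0 0 0 0"
  squeeze: 10

```text
clock: 12.85
tool_pos: [0.5322, -0.0943, 0.0993]
tcp_rot: [0.31, 0.951, -0.0, 0.0]
force: [-0.0, 0.6, -0.1]
gripper_width: 0.0354
gripper_force: 0.0
```

Run:
```python
from h import *
s=status.sense();print(s['gripper_width'],s['gripper_force'],s['force'],s['torque'])
im,d=look('scene','s4');a,_=look('top','t4')
A=cv2.resize(im[160:310,170:370],(800,600),interpolation=cv2.INTER_CUBIC);cv2.imwrite('pics/z4.png',A)
```

```text
0.03541228343216394 0.0 [-0.00203265  0.59266001 -0.09376046] [-0.05243561 -0.02790209  0.04999129]
```

View pics/z4.png

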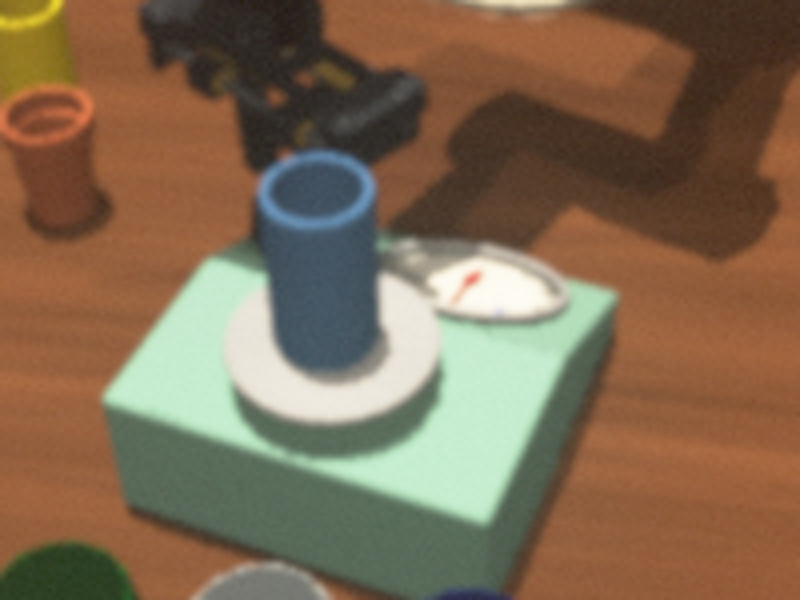

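The zoom shows the jar centred on the plate. The pointer tip is at (452,300) and the blue mark at (500,312). The knob itself is hidden, and the grip force reads 0, so I'll close further.

>>> send_rows:
  motion: "2 0 0 0 0;2 0 0 0 0;2 0 0 0 0"

```text
clock: 13.32
tool_pos: [0.5322, -0.0943, 0.099]
tcp_rot: [0.31, 0.951, -0.0, 0.0]
force: [0.3, 0.0, -0.3]
gripper_width: 0.02
gripper_force: 0.0
```

Run:
```python
from h import *
z=np.load('pics/s0.npz');C=cloud('scene',z['d']);im=z['im']
h=cv2.cvtColor(im,cv2.COLOR_BGR2HSV)
m=np.zeros(h.shape[:2],bool);m[203:228,228:256]=1;m&=(h[...,2]<60)&(z['d']>0)
p=C[m];print('scene knob',len(p),np.median(p,0),p.min(0),p.max(0))
s=status.sense();print(s['qpos'],env.grip_depth)
c=eyes.camera_info
def proj(n,P):
    i=c(n);T=np.linalg.inv(i['pose']);q=T[:3,:3]@P+T[:3,3];q=q*[1,-1,-1]
    return cv2.projectPoints(q.reshape(1,1,3),np.zeros(3),np.zeros(3),np.array(i['K']),np.array(i['dist']))[0].ravel()
for n in('scene','top'): print(n,'tcp',proj(n,s['tool_pos']),'knobtop',proj(n,tcp(9)+[0,0,.019]))
look('top','t5');a,_=look('scene','s5')
t=np.load('pics/t5.npz')['im']
A=np.hstack([cv2.resize(t[150:270,240:370],(430,400)),cv2.resize(a[150:270,180:290],(367,400))]);cv2.imwrite('pics/z5.png',A)
```

```text
scene knob 6 [ 0.5485186  -0.08805703  0.11478205] [ 0.5442284  -0.10441623  0.10604207] [ 0.55815237 -0.07761339  0.12084246]
[-3.94502337e-01  4.60220966e-01  1.48441840e+00 -2.07221133e-05
  1.19693224e+00 -1.33525795e+00] -0.0187
scene tcp [242.08448825 216.88757567] knobtop [241.96140226 209.79933752]
top tcp [309.77745472 215.08933516] knobtop [309.97928193 214.93602059]
```

View pics/z5.png

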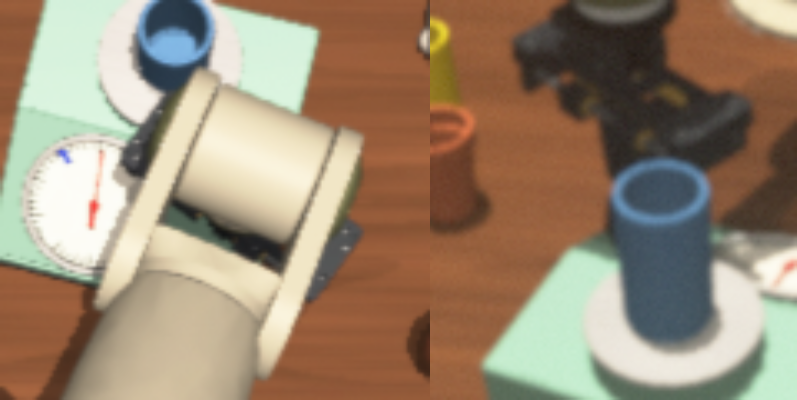

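The top crop shows the pointer straight up at (100,155) and the zero mark to its left at (65,155). The hand is over the knob. I'll test whether it couples.

>>> send_rows:
  motion: "2 0 0 0 -8;2 0 0 0 -16;2 0 0 0 -22;2 0 0 0 -22"

```text
clock: 13.92
tool_pos: [0.5321, -0.0943, 0.099]
tcp_rot: [0.123, 0.992, 0.0, -0.0]
force: [0.6, 0.1, -1.2]
gripper_width: 0.0198
gripper_force: 0.0
```

```bash
cat >> h.py <<'E'
def proj(n,P):
    i=eyes.camera_info(n);T=np.linalg.inv(i['pose']);q=(np.asarray(P).reshape(-1,3)@T[:3,:3].T+T[:3,3])*[1,-1,-1]
    return cv2.projectPoints(q.reshape(-1,1,3),np.zeros(3),np.zeros(3),np.array(i['K']),np.array(i['dist']))[0].reshape(-1,2)
# dial: rectified view of the panel around the dial from the top camera
nw=sc(*n)-np.r_[O,0]
ex=sc(0,-1,0)-np.r_[O,0]; ey=np.cross(nw,ex)  # right, up slope
def rect(im,c,S=4,H=75): # c dial centre world; S px/mm
    g=np.arange(-H,H,1/S)/1000;X,Y=np.meshgrid(g,-g)
    uv=proj('top',c+X[...,None]*ex+Y[...,None]*ey).astype(np.float32).reshape(*X.shape,2)
    return cv2.remap(im,uv[...,0],uv[...,1],cv2.INTER_CUBIC)
E
python3 - <<'E'
from h import *
im,d=look('top','t6')
kg=np.array([-.0476,-.085,.1132])-n*.029
# dial centre: rim begins 58 left of knob axis; dial rim radius ~ 62?
c=sc(*(kg+np.array([0,.058+.062,0])+n*.006))
for f in('t5','t6'):
    t=np.load(f'pics/{f}.npz')['im'];cv2.imwrite(f'pics/r{f}.png',rect(t,c,S=2.6))
a=np.hstack([cv2.imread('pics/rt5.png'),cv2.imread('pics/rt6.png')]);print(a.shape);cv2.imwrite('pics/r.png',a)
E
```

```text
(391, 782, 3)
```

View pics/r.png

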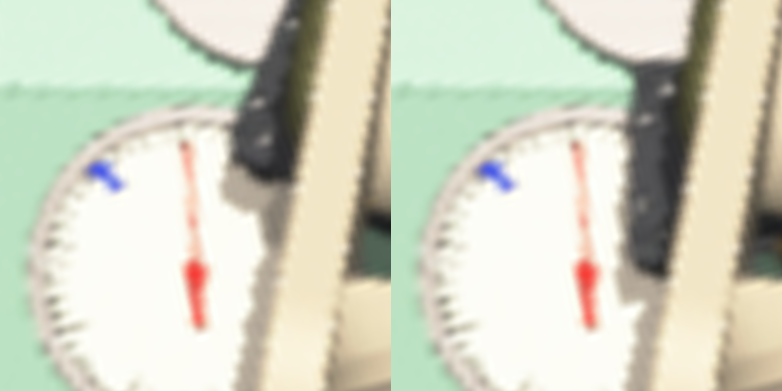

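Run:
```python
from h import *
im,d=look('scene','s6');C=cloud('scene',d);s=status.sense();print(s['tool_pos'])
def show(C,im,d,c,tag):
    r=C-c
    m=(np.linalg.norm(r[...,:2],axis=2)<.045)&(d>0)&(im.max(2)<90)&(C[...,2]>.03)
    v,u=np.where(m);
    print(tag,m.sum())
    for lo in np.arange(.08,.24,.01):
        k=m&(C[...,2]>=lo)&(C[...,2]<lo+.01)
        if k.sum(): q=C[k];print(lo.round(2),k.sum(),q.mean(0).round(3),'x',q[:,0].min().round(3),q[:,0].max().round(3),'y',q[:,1].min().round(3),q[:,1].max().round(3))
show(C,im,d,s['tool_pos'],'now scene')
z=np.load('pics/s3.npz');show(cloud('scene',z['d']),z['im'],z['d'],s['tool_pos'],'s3 scene')
z=np.load('pics/t0.npz');show(cloud('top',z['d']),z['im'],z['d'],s['tool_pos'],'t0')
```

```text
[ 0.53214962 -0.094255    0.0990376 ]
now scene 1413
0.08 2 [ 0.536 -0.12   0.087] x 0.531 0.541 y -0.123 -0.117
0.09 1 [ 0.552 -0.111  0.097] x 0.552 0.552 y -0.111 -0.111
0.1 7 [ 0.552 -0.112  0.105] x 0.549 0.554 y -0.117 -0.11
0.11 8 [ 0.548 -0.113  0.114] x 0.539 0.552 y -0.115 -0.111
0.14 5 [ 0.534 -0.111  0.146] x 0.524 0.538 y -0.114 -0.103
0.15 24 [ 0.533 -0.108  0.156] x 0.522 0.538 y -0.115 -0.102
0.16 25 [ 0.534 -0.109  0.166] x 0.521 0.54 y -0.117 -0.102
0.17 34 [ 0.535 -0.101  0.176] x 0.518 0.547 y -0.119 -0.066
0.18 39 [ 0.535 -0.102  0.183] x 0.521 0.548 y -0.12 -0.069
0.19 16 [ 0.534 -0.102  0.195] x 0.518 0.554 y -0.119 -0.055
0.2 25 [ 0.542 -0.091  0.206] x 0.519 0.572 y -0.125 -0.052
0.21 89 [ 0.557 -0.1    0.216] x 0.532 0.573 y -0.132 -0.054
0.22 149 [ 0.55  -0.096  0.225] x 0.523 0.572 y -0.137 -0.051
0.23 83 [ 0.544 -0.087  0.237] x 0.52 0.563 y -0.136 -0.05
s3 scene 11
0.1 3 [ 0.552 -0.111  0.107] x 0.55 0.555 y -0.113 -0.11
0.11 8 [ 0.548 -0.113  0.114] x 0.539 0.552 y -0.115 -0.11
t0 184
0.09 1 [ 0.544 -0.075  0.099] x 0.544 0.544 y -0.075 -0.075
0.1 8 [ 0.54  -0.085  0.107] x 0.514 0.558 y -0.103 -0.075
0.11 87 [ 0.528 -0.092  0.116] x 0.513 0.556 y -0.114 -0.074
0.12 84 [ 0.538 -0.096  0.124] x 0.518 0.552 y -0.113 -0.077
0.13 2 [ 0.541 -0.106  0.131] x 0.534 0.548 y -0.107 -0.104
```

Run:
```python
from h import *
for f,c in (('s3',(.663,-.039)),('s1',(.553,-.3636)),('s2',(.663,-.041)),('s4',(.532,-.094)),('s6',(.532,-.094))):
    z=np.load(f'pics/{f}.npz');C=cloud('scene',z['d']);im=z['im'].astype(int);d=z['d']
    m=(np.linalg.norm(C[...,:2]-c,axis=2)<.075)&(d>0)&(im.max(2)<70)&(C[...,2]>.13)&(im[...,0]-im[...,2]<25)
    print(f,m.sum())
    for lo in np.arange(.13,.36,.01):
        k=m&(C[...,2]>=lo)&(C[...,2]<lo+.01)
        if k.sum()>1: q=C[k];print(' ',lo.round(2),k.sum(),'x',q[:,0].min().round(3),q[:,0].max().round(3),'y',q[:,1].min().round(3),q[:,1].max().round(3))
s=np.load('pics/s6.npz')['im'];a=cv2.resize(s[150:240,200:290],(600,600),interpolation=cv2.INTER_CUBIC);cv2.imwrite('pics/z6.png',a)
```

```text
s3 2921
  0.22 4 x 0.671 0.681 y -0.073 -0.069
  0.23 5 x 0.671 0.68 y -0.073 -0.068
  0.34 34 x 0.617 0.72 y -0.064 -0.01
  0.35 90 x 0.618 0.722 y -0.066 -0.008
s1 2877
  0.17 3 x 0.554 0.565 y -0.34 -0.334
  0.18 10 x 0.535 0.565 y -0.337 -0.331
  0.25 2 x 0.536 0.539 y -0.338 -0.337
  0.26 2 x 0.542 0.544 y -0.391 -0.335
  0.27 3 x 0.548 0.582 y -0.39 -0.37
  0.28 27 x 0.521 0.594 y -0.393 -0.34
  0.29 57 x 0.519 0.597 y -0.388 -0.337
  0.3 59 x 0.519 0.599 y -0.384 -0.337
  0.31 67 x 0.518 0.599 y -0.384 -0.336
  0.32 76 x 0.515 0.6 y -0.383 -0.336
  0.33 49 x 0.515 0.601 y -0.38 -0.336
  0.34 23 x 0.511 0.612 y -0.376 -0.333
  0.35 82 x 0.51 0.627 y -0.379 -0.31
s2 2550
  0.23 2 x 0.671 0.673 y -0.073 -0.072
  0.25 4 x 0.639 0.641 y -0.059 -0.058
  0.26 2 x 0.641 0.641 y -0.058 -0.058
  0.27 4 x 0.641 0.643 y -0.059 -0.059
  0.28 21 x 0.631 0.706 y -0.059 -0.018
  0.29 73 x 0.628 0.709 y -0.063 -0.016
  0.3 80 x 0.627 0.709 y -0.063 -0.016
  0.31 61 x 0.626 0.71 y -0.053 -0.015
  0.32 67 x 0.625 0.71 y -0.05 -0.015
  0.33 30 x 0.625 0.71 y -0.05 -0.015
  0.34 17 x 0.624 0.63 y 
[... 874 characters left out ...]
22 0.538 y -0.115 -0.102
  0.16 21 x 0.525 0.54 y -0.115 -0.104
  0.17 23 x 0.524 0.539 y -0.117 -0.068
  0.18 35 x 0.521 0.548 y -0.118 -0.069
  0.19 10 x 0.522 0.54 y -0.117 -0.109
  0.2 26 x 0.523 0.575 y -0.116 -0.053
  0.21 106 x 0.495 0.576 y -0.168 -0.046
  0.22 138 x 0.514 0.577 y -0.137 -0.048
  0.23 110 x 0.504 0.57 y -0.167 -0.032
  0.24 369 x 0.499 0.578 y -0.166 -0.02
  0.25 123 x 0.517 0.557 y -0.135 -0.072
  0.26 94 x 0.516 0.556 y -0.136 -0.072
  0.27 22 x 0.523 0.565 y -0.133 -0.073
  0.28 71 x 0.551 0.568 y -0.137 -0.082
  0.29 139 x 0.518 0.571 y -0.137 -0.058
  0.3 79 x 0.518 0.57 y -0.124 -0.056
  0.32 7 x 0.548 0.57 y -0.114 -0.057
  0.35 5 x 0.551 0.571 y -0.042 -0.032
```

View pics/z6.png

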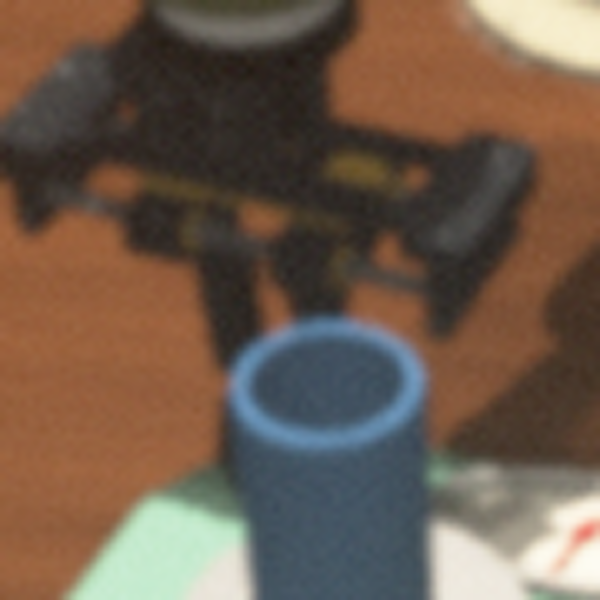

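The depth clouds show the fingertips about 40 mm above the reported TCP, in s3, s1 and s6 alike. The jar was therefore held just at its rim, and the hand closed above the knob. I'll open, swing back and go 4 cm lower while watching the force.

>>> send_rows:
  motion: "5.6 0 0 0 0;5.6 0 0 0 8;5.6 0 0 0 16;5.6 0 0 0 22;5.6 0 0 1 22;5.6 0 0 2 22;5.6 0 0 2 22"

```text
clock: 14.9
tool_pos: [0.5316, -0.0941, 0.0779]
tcp_rot: [0.309, 0.951, 0.0, -0.001]
force: [1.2, 1.1, -0.4]
gripper_width: 0.0562
gripper_force: 0.0
```

>>> send_rows:
  motion: "5.6 0 0 0.5 0;5.6 0 0 1 0;5.6 0 0 1.4 0;5.6 0 0 1.4 0"

```text
clock: 15.4
tool_pos: [0.532, -0.0942, 0.0647]
tcp_rot: [0.31, 0.951, 0.0, -0.0]
force: [0.4, 0.3, 1.0]
gripper_width: 0.0556
gripper_force: 0.0
```

>>> send_rows:
  motion: "5.6 0 0 0.2 0;5.6 0 0 0.4 0;5.6 0 0 0.4 0"

```text
clock: 15.78
tool_pos: [0.5321, -0.0943, 0.0609]
tcp_rot: [0.31, 0.951, 0.0, -0.0]
force: [0.6, 1.0, -0.4]
gripper_width: 0.0559
gripper_force: 0.0
```

>>> send_rows:
  motion: "3 0 0 0 0;3 0 0 0 0;3 0 0 0 0;3 0 0 0 0"
  squeeze: 12

```text
clock: 16.27
tool_pos: [0.5318, -0.0947, 0.0611]
tcp_rot: [0.31, 0.951, -0.0, -0.0]
force: [-3.2, -3.6, 1.4]
gripper_width: 0.0439
gripper_force: 11.4
```

>>> send_rows:
  motion: "3 0 0 0 -7;3 0 0 0 -14;3 0 0 0 -20;3 0 0 0 -20"

```text
clock: 16.77
tool_pos: [0.531, -0.0958, 0.0615]
tcp_rot: [0.14, 0.99, -0.002, -0.001]
force: [-9.2, -10.0, 6.4]
gripper_width: 0.0414
gripper_force: 11.9
```

```bash
cat >> h.py <<'E'
def dial(f):
    im,d=look('top',f);return ang(im)
def ang(im):
    kg=np.array([-.0476,-.085,.1132])-n*.029
    z=np.load('pics/t0.npz')['im']
    c0=sc(*(kg+np.array([0,.12,0])+n*.006)); S=4;H=75
    def R_(c,i): return rect(i,c,S,H)
    # centre from white card in first picture
    r=R_(c0,z);w=((r.min(2)>150)).astype(np.uint8);w=cv2.morphologyEx(w,cv2.MORPH_OPEN,np.ones((5,5)))
    w[:int(150)]=0 if False else w[:150]
    k,l,st,ce=cv2.connectedComponentsWithStats(w)
    lab=l[375,300];m=l==lab
    cn=max(cv2.findContours(m.astype(np.uint8),0,1)[0],key=cv2.contourArea);hull=cv2.convexHull(cn)
    (a,b),ax,_=cv2.fitEllipse(hull)
    r=R_(c0,im).astype(int);Y,X=np.mgrid[:r.shape[0],:r.shape[1]];x=(X-a)/S;y=-(Y-b)/S;rho=np.hypot(x,y);t=np.arctan2(x,y)
    B,G,D=r[...,0],r[...,1],r[...,2]
    blue=(B-D>60)&(rho<58);red=(D-np.maximum(B,G)>25)&(rho<56)
    far=red&(rho>20)
    out=dict(c=(round(a),round(b)),ax=np.round(np.array(ax)/S,1),nb=blue.sum(),nr=far.sum())
    if blue.any(): out['zero']=np.average(t[blue]).round(3);out['rb']=rho[blue].mean().round(1)
    if far.any(): out['ptr']=np.average(t[far]).round(3);out['rmax']=rho[far].max().round(1)
    return out
E
python3 - <<'E'
from h import *
for f in('t0','t5','t6'): print(f,ang(np.load(f'pics/{f}.npz')['im']))
print(dial('t7'))
E
```

```text
Traceback (most recent call last):
  File "h.py", line 48, in ang
    (a,b),ax,_=cv2.fitEllipse(hull)
               ~~~~~~~~~~~~~~^^^^^^
cv2.error: OpenCV(4.12.0) /io/opencv/modules/imgproc/src/shapedescr.cpp:361: error: (-201:Incorrect size of input array) There should be at least 5 points to fit the ellipse in function 'fitEllipseNoDirect'
```

```bash
python3 - <<'E'
s=open('h.py').read()
s=s.replace("w=((r.min(2)>150)).astype(np.uint8);","w=((r.min(2)>225)).astype(np.uint8);").replace("lab=l[375,300];m=l==lab","m=l==l[415,260]")
s=s.replace("    w[:int(150)]=0 if False else w[:150]\n","")
open('h.py','w').write(s)
E
python3 - <<'E'
from h import *
kg=np.array([-.0476,-.085,.1132])-n*.029
r=rect(np.load('pics/t0.npz')['im'],sc(*(kg+np.array([0,.12,0])+n*.006)),4,75);print(r[415,200:420:20].tolist(),r[300:590:25,260].tolist())
for f in('t0','t5','t6'): print(f,ang(np.load(f'pics/{f}.npz')['im']))
print(dial('t7'))
E
```

```text
[[248, 253, 253], [249, 253, 253], [249, 253, 253], [249, 254, 253], [193, 209, 251], [66, 74, 247], [184, 201, 250], [249, 254, 253], [247, 253, 253], [247, 253, 253], [247, 253, 253]] [[248, 253, 253], [248, 253, 253], [248, 253, 253], [249, 253, 253], [248, 253, 253], [249, 254, 253], [248, 253, 253], [247, 253, 253], [247, 253, 253], [247, 253, 253], [248, 253, 253], [248, 253, 253]]
t0 {'c': (301, 415), 'ax': array([108.8, 113.1]), 'nb': np.int64(694), 'nr': np.int64(1881), 'zero': np.float64(0.013), 'rb': np.float64(51.4), 'ptr': np.float64(0.173), 'rmax': np.float64(48.7)}
t5 {'c': (301, 415), 'ax': array([108.8, 113.1]), 'nb': np.int64(1125), 'nr': np.int64(2161), 'zero': np.float64(-0.763), 'rb': np.float64(50.4), 'ptr': np.float64(0.165), 'rmax': np.float64(49.7)}
t6 {'c': (301, 415), 'ax': array([108.8, 113.1]), 'nb': np.int64(1122), 'nr': np.int64(2172), 'zero': np.float64(-0.763), 'rb': np.float64(50.4), 'ptr': np.float64(0.164), 'rmax': np.float64(49.7)}
{'c': (301, 415), 'ax': array([108.8, 113.1]), 'nb': np.int64(1125), 'nr': np.int64(2775), 'zero': np.float64(-0.763), 'rb': np.float64(50.4), 'ptr': np.float64(0.154), 'rmax': np.float64(49.6)}
```

```bash
sed -i 's/far=red&(rho>20)/far=red\&(rho>28)\&(abs(t)<1.5)/' h.py
python3 - <<'E'
from h import *
for f in('t0','t5','t6','t7'): print(f,ang(np.load(f'pics/{f}.npz')['im']))
to(.532,-.0943,.061,76.2+30)
E
```

```text
t0 {'c': (301, 415), 'ax': array([108.8, 113.1]), 'nb': np.int64(694), 'nr': np.int64(1164), 'zero': np.float64(0.013), 'rb': np.float64(51.4), 'ptr': np.float64(-0.068), 'rmax': np.float64(48.7)}
t5 {'c': (301, 415), 'ax': array([108.8, 113.1]), 'nb': np.int64(1125), 'nr': np.int64(1363), 'zero': np.float64(-0.763), 'rb': np.float64(50.4), 'ptr': np.float64(-0.069), 'rmax': np.float64(49.7)}
t6 {'c': (301, 415), 'ax': array([108.8, 113.1]), 'nb': np.int64(1122), 'nr': np.int64(1360), 'zero': np.float64(-0.763), 'rb': np.float64(50.4), 'ptr': np.float64(-0.069), 'rmax': np.float64(49.7)}
t7 {'c': (301, 415), 'ax': array([108.8, 113.1]), 'nb': np.int64(1125), 'nr': np.int64(1711), 'zero': np.float64(-0.763), 'rb': np.float64(50.4), 'ptr': np.float64(-0.188), 'rmax': np.float64(49.6)}
t 16.82 shift [-0.05  0.17  0.05] turn -32.3 phi 73.9 q6 -1.68 F [-8.8 -9.5  6. ]
```

The pointer follows: -0.069 → -0.188, with the zero mark at -0.763.

>>> send_rows:
  motion: "3 0 0 0 -7;3 0 0 0 -14;3 0 0 0 -21;3 0 0 0 -28;3 0 0 0 -34;3 0 0 0 -34"

```text
clock: 17.58
tool_pos: [0.5329, -0.0975, 0.0628]
tcp_rot: [-0.156, 0.988, -0.003, 0.001]
force: [-7.7, -14.3, 11.7]
gripper_width: 0.045
gripper_force: 13.5
```

>>> send_rows:
  motion: "5.6 0 0 0 0;5.6 0 0 0 0;5.6 0 0 0 0"

```text
clock: 17.95
tool_pos: [0.5321, -0.0938, 0.0608]
tcp_rot: [-0.156, 0.988, 0.0, -0.0]
force: [0.0, 0.2, 0.1]
gripper_width: 0.056
gripper_force: 0.0
```

Run:
```python
from h import *
print(dial('t8'));to(.531,-.095,.061,76.2-22)
```

```text
{'c': (301, 415), 'ax': array([108.8, 113.1]), 'nb': np.int64(1125), 'nr': np.int64(1511), 'zero': np.float64(-0.762), 'rb': np.float64(50.3), 'ptr': np.float64(-0.407), 'rmax': np.float64(49.7)}
t 18.0 shift [ 0.14 -0.07 -0.02] turn 53.7 phi 107.9 q6 -2.28 F [ 0.6 -1.1  0.7]
```

>>> send_rows:
  motion: "5.8 0 -0.2 0 10;5.8 0 -0.2 0 20;5.8 0 -0.2 0 30;5.8 0 -0.2 0 40;5.8 0 -0.2 0 50;5.8 0 -0.2 0 54;5.8 0 -0.2 0 54"

```text
clock: 18.88
tool_pos: [0.5327, -0.0959, 0.0609]
tcp_rot: [0.309, 0.951, 0.0, -0.0]
force: [0.3, -0.0, -0.6]
gripper_width: 0.0579
gripper_force: 0.0
```

>>> send_rows:
  motion: "3 0 0 0 0;3 0 0 0 0;3 0 0 0 0;3 0 0 0 -7;3 0 0 0 -14;3 0 0 0 -21;3 0 0 0 -28;3 0 0 0 -28"

```text
clock: 19.88
tool_pos: [0.5325, -0.0968, 0.0611]
tcp_rot: [0.071, 0.997, -0.001, -0.0]
force: [-1.3, -2.3, 0.2]
gripper_width: 0.0416
gripper_force: 12.3
```

Run:
```python
from h import *
print(dial('t9'))
```

```text
{'c': (301, 415), 'ax': array([108.8, 113.1]), 'nb': np.int64(1134), 'nr': np.int64(1444), 'zero': np.float64(-0.762), 'rb': np.float64(50.3), 'ptr': np.float64(-0.571), 'rmax': np.float64(48.6)}
```

>>> send_rows:
  motion: "3 0 0 0 -7;3 0 0 0 -14;3 0 0 0 -21;3 0 0 0 -27;3 0 0 0 -30;3 0 0 0 -30;3 0 0 0 -30"

```text
clock: 20.8
tool_pos: [0.5331, -0.0977, 0.062]
tcp_rot: [-0.189, 0.982, -0.002, 0.0]
force: [-3.5, -6.0, 6.4]
gripper_width: 0.0456
gripper_force: 13.5
```

Run:
```python
from h import *
print(dial('t10'))
```

```text
{'c': (301, 415), 'ax': array([108.8, 113.1]), 'nb': np.int64(616), 'nr': np.int64(1386), 'zero': np.float64(-0.766), 'rb': np.float64(53.3), 'ptr': np.float64(-0.754), 'rmax': np.float64(47.9)}
```

>>> send_rows:
  motion: "5.6 0 0 0 0;5.6 0 0 0 0;5.6 0 0 0 0;5.6 0 0 -3 0;5.6 0 0 -7 0;5.6 0 0 -12 0;5.6 -4 0 -18 0;5.6 -4 0 -18 0"

```text
clock: 21.85
tool_pos: [0.5719, -0.0808, 0.2442]
tcp_rot: [-0.19, 0.982, -0.001, 0.003]
force: [0.1, -0.8, -1.3]
gripper_width: 0.0557
gripper_force: 0.0
```

Run:
```python
from h import *
s=status.sense();print(s['tool_pos'],s['force'])
print(dial('t11'))
im=np.load('pics/t11.npz')['im']
kg=np.array([-.0476,-.085,.1132])-n*.029
A=rect(im,sc(*(kg+np.array([0,.12,0])+n*.006)),2.6,75)
im2,_=look('scene','s11')
cv2.imwrite('pics/fin.png',np.hstack([A,cv2.resize(im2[180:310,180:310],(391,391))]))
```

```text
[ 0.57188789 -0.08078669  0.2442319 ] [ 0.06275458 -0.80234733 -1.30773568]
{'c': (301, 415), 'ax': array([108.8, 113.1]), 'nb': np.int64(618), 'nr': np.int64(1388), 'zero': np.float64(-0.766), 'rb': np.float64(53.3), 'ptr': np.float64(-0.754), 'rmax': np.float64(47.8)}
```

View pics/fin.png

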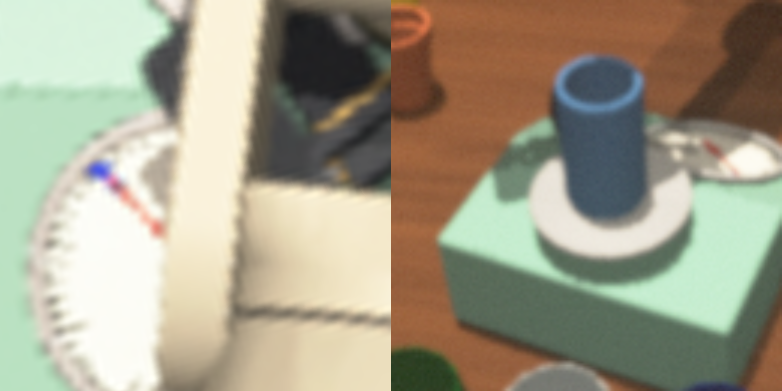

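The pointer lies on the blue mark at (100,170), and the jar stands upright and untouched with the hand clear above it.

>>> send_rows:
  motion: "5.6 0 0 -2 0;5.6 0 0 -3 0;5.6 0 0 -3 0;5.6 0 0 -3 0"

```text
clock: 22.45
tool_pos: [0.5695, -0.0813, 0.27]
tcp_rot: [-0.19, 0.982, 0.0, -0.001]
force: [0.1, 0.3, 0.2]
gripper_width: 0.0557
gripper_force: 0.0
```

```bash
python3 -c "
from h import *
print(hand_in())"
```

```text
the job is handed in; nothing more can be done
None
```

The blue jar stands upright on the plate, the pointer is about 0.01 rad (0.6 mm) from the zero mark in the last top-camera picture, and the job was handed in at about 22.5 s; no verdict came back.

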